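# Point out a faulty capacitor and its spare, then record it

## Task

Point straight down at the orange capacitor on the blue circuit board, fingertips a centimetre or two above its top, for three seconds, and then in the same way at the orange spare in the grey tray. Then record the repair: press the green button on the tester fully down with the fingertips, let it go and draw clear. Never touch the board, the tray or a capacitor, never bring the tool low over a capacitor of another colour, do not press the red button, and leave the loose things where they are.

Things in the scene. Friction and masses are not known exactly. Their poses are not given: they have to be found in the camera images.
- board: blue circuit board fixed in an aluminium repair frame, 174 x 134 mm over the frame, fixed to the table; origin at the centre of the underside, board top at +22 mm; long side along its x. Four can capacitors of four colours stand on it, at x = +-45 mm, y = +-35 mm in its frame, in any order
- cap_orange: orange can capacitor soldered (fixed) on the blue board, 22 mm diameter, 30 mm tall, upright; origin at the centre of its underside, z up, so its flat top (silver disc) is at z = +30 mm
- cap_green: green can capacitor soldered (fixed) on the blue board, 22 mm diameter, 30 mm tall, upright; origin at the centre of its underside, z up, so its flat top (silver disc) is at z = +30 mm
- cap_black: black can capacitor soldered (fixed) on the blue board, 22 mm diameter, 30 mm tall, upright; origin at the centre of its underside, z up, so its flat top (silver disc) is at z = +30 mm
- cap_white: white can capacitor soldered (fixed) on the blue board, 22 mm diameter, 30 mm tall, upright; origin at the centre of its underside, z up, so its flat top (silver disc) is at z = +30 mm
- tray: grey spares tray with three compartments in a row, 170 x 60 mm, walls 16 mm high and 3 mm thick, fixed to the table; origin at the centre of the underside, long side along its x; one loose spare capacitor stands in each compartment, about 56 mm apart, in any order
- spare_orange: loose orange spare capacitor standing in the tray (20 g, tips over easily), 22 mm diameter, 30 mm tall, upright; origin at the centre of its underside, z up, so its flat top (silver disc) is at z = +30 mm
- spare_green: loose green spare capacitor standing in the tray (20 g, tips over easily), 22 mm diameter, 30 mm tall, upright; origin at the centre of its underside, z up, so its flat top (silver disc) is at z = +30 mm
- spare_black: loose black spare capacitor standing in the tray (20 g, tips over easily), 22 mm diameter, 30 mm tall, upright; origin at the centre of its underside, z up, so its flat top (silver disc) is at z = +30 mm
- tester: black tester with a green screen lying on the table, 190 x 100 x 36 mm, fixed; origin at the centre of the underside, long side along its x, screen at the +x end; the two buttons stand on its top near the -x end, 52 mm apart, either way round
- record_top (a point): centre of the top face of the GREEN record button on the tester (22 mm diameter, in a black housing); it is pressed straight down, and this point moves with it
- record (a joint): travel of the green record button in m: 0 released, about 0.006 fully down; spring return, about 4 N fully down
- erase_top (a point): centre of the top face of the RED erase button on the tester, same kind as the green one
- erase (a joint): travel of the red erase button in m: 0 released, about 0.006 fully down; 4 N fully down
- reel: loose reel of solder wire lying flat, 60 mm diameter, 36 mm high; origin at the centre of the underside
- flux: loose amber jar with a pale label and white cap, 40 mm diameter, 45 mm tall; origin at the centre of the underside
- mouse: loose computer mouse, 105 x 60 x 32 mm; origin at the centre of the underside
- screwdriver: loose screwdriver with a yellow handle, lying on the table, about 200 mm long along its x
- meter: loose red multimeter, 150 x 78 x 34 mm (long along its x); origin at the centre of the underside

How it is judged:
On the way, in this order (a step that is already met when the one before it is completed fails the run):
1. points at the orange capacitor on the board for at least 2 s (horizontal distance between the grasp point and cap_orange below 0.012 m and z of the grasp point in the frame of cap_orange between 0.03 and 0.09 m and angle between the grasp point's own z axis and vertical above 2.6 rad), for 2 s.
2. then points at the orange spare in the tray for at least 2 s (horizontal distance between the grasp point and spare_orange below 0.012 m and z of the grasp point in the frame of spare_orange between 0.03 and 0.09 m and angle between the grasp point's own z axis and vertical above 2.6 rad), for 2 s.
3. then presses the green record button down (at least 4.5 mm) (value of joint record above 0.0045 m), for 0.02 s.
At the end, for the whole second after the job is handed in: Each orange capacitor was pointed at for 2 s (TCP within 12 mm of its axis, at most 60 mm above its top, tool within 30 degrees of vertical), then the green button went down 4.5 mm; at the end both buttons are up, spares upright within 6 mm and other loose things within 15 mm of their starts (value of joint each of record, erase below 0.0015 m and distance of each of spare_orange, spare_green, spare_black from where it was at the start of the episode below 0.006 m and angle between each of spare_orange, spare_green, spare_black's own z axis and vertical below 0.1 rad and distance of each of reel, flux, mouse, screwdriver, meter from where it was at the start of the episode below 0.015 m); the robot touches nothing.
It fails at once if the robot touches the board, the tray or a capacitor (over 0.3 N) (contact force between any of board, tray, cap_orange, cap_green, cap_black, cap_white, spare_orange, spare_green, spare_black and the arm above 0.3 N or contact force between any of board, tray, cap_orange, cap_green, cap_black, cap_white, spare_orange, spare_green, spare_black and the fingers above 0.3 N).
It fails at once if the tool point comes within 12 mm of the axis of a capacitor of another colour, less than 50 mm above its top ((horizontal distance between the grasp point and cap_green below 0.012 m and z of the grasp point in the frame of cap_green between 0.03 and 0.08 m) or (horizontal distance between the grasp point and cap_black below 0.012 m and z of the grasp point in the frame of cap_black between 0.03 and 0.08 m) or (horizontal distance between the grasp point and cap_white below 0.012 m and z of the grasp point in the frame of cap_white between 0.03 and 0.08 m) or (horizontal distance between the grasp point and spare_green below 0.012 m and z of the grasp point in the frame of spare_green between 0.03 and 0.08 m) or (horizontal distance between the grasp point and spare_black below 0.012 m and z of the grasp point in the frame of spare_black between 0.03 and 0.08 m)).
It fails at once if a spare is shifted more than 6 mm, tipped or lifted (not (distance of each of spare_orange, spare_green, spare_black from where it was at the start of the episode below 0.006 m and angle between each of spare_orange, spare_green, spare_black's own z axis and vertical below 0.1 rad)).
It fails at once if the red erase button is pressed (over 2 mm) (value of joint erase above 0.002 m).
It fails at once if another loose thing is moved more than 15 mm (not (distance of each of reel, flux, mouse, screwdriver, meter from where it was at the start of the episode below 0.015 m)).
It also fails if it takes over 56 s, if anything falls off the work surface, if the arm or the gripper's body presses on something with over 40 N, if the wrist force passes 120 N, or if a joint passes its speed limit or range.

## Robot

A 6-joint arm with a two-finger parallel gripper is mounted at the origin on the work surface. World frame = base frame: x ahead of the robot, y to its left, z up, the work surface at z = 0. Lengths are in m, angles in rad, forces in N, time in s.
With the tool pointing down it reaches from about 0.35 to 0.85 m from the base axis. Payload 8.1 kg.
Tool frame: the origin (TCP) lies between the finger pads, 19 mm behind the fingertips; this is the grasp point; z points along the fingers, y is the line along which they close (so a half turn about z gives the same grasp; the last joint's range is limited). The gripper opens to 85 mm and grips with 20 to 120 N. Pads are 22 mm wide; open, the fingers measure 114 mm over their backs; the gripper's body (76 mm by 85 mm) begins 54 mm behind the grasp point. The pads swing forward as they close: fully open they stand 13 mm farther back than shut.
Start: joints at [1.204, 0.13, 1.488, -0, 1.523, -0.085], TCP at [0.167, 0.576, 0.25] pointing down, gripper open.
Joint ranges: [-2.96, 2.96], [-0.89, 2.26], [0.02, 2.5], [-1.34, 4.48], [0, 2.73], [-2.66, 2.66]. Speed limits (rad/s): [2.39, 2.39, 2.79, 3.14, 3.14, 3.14].

## Interface

Orientations are given as a unit quaternion [x, y, z, w].
In Python, from workcell import * gives the robot as it stands. The module is installed in compiled form; this text tells all that it offers. Calls block until the motion is done:
- move_ptp(position, orientation): joint-space move of the TCP to a pose.
- move_straight(position, rotation=None, v=0.15): straight line of the TCP; rotation=None keeps the orientation; v is the mean speed in m/s.
- goto_joints(angles): joint-space move.
- set_gripper(opening): opening from 0.0 (shut) to 1.0 (fully open); the grip force is fixed at half the most; returns when the fingers have stopped.
- hold(seconds).
- ik(position, orientation): joint angles nearest the present ones, or None.
- get_state(): the state.
- capture(name): name is "scene" or "side" or "wrist"; returns a dict with "color" (420x560x3 uint8, blue, green, red), "range_z" (420x560 float32, m along the optical axis (not along the pixel's ray), 0 where there is no reading), "fx", "fy", "cx", "cy" (pixels), "k1" (the pictures are not rectified: a ray, as slopes to the right and down, at radius r is drawn at 1 + k1 r^2 times it, then the intrinsics apply), "rvec" (rotation vector, rad) and "tvec" (3), from world to camera coordinates, as OpenCV has them. Camera axes: x right, y down, z forward; pixel columns grow to the right and rows downward; lengths in m; the calibration is good to about 2 mm. A picture is of the moment at which its call begins.
A pose or a line that the arm cannot do raises IKError and nothing moves.
- sign_off(): hands the job in; it is judged then, once.
Trained networks look in the newest picture that a camera, given by its name, has taken for a name from the list of things; names that differ only in an ending like _2 or _b are one class to them, and where a whole thing is asked for, a point or a joint stands for the part that bears it (a point fixed in the world has none). Each returns a list of dicts, best first, with "confidence" (0 to 1); they miss things now and then, are a little off and sometimes report something else, mostly with a low value. They report only what shows in the picture. A call takes as long as a camera call.
- silhouettes(camera, query): "pixels" (420x560 bool, what is visible of it) and "bbox" ([left, top, width, height] in pixels, round what is visible of it).
The state is a dict: "time_s": time; "joint_pos": joint angles; "qd": joint speeds; "effort": joint torques, N m; "eef_pos": TCP position; "tcp_rot": TCP orientation; "force": force on the tool from outside, world axes, zero at the start; "ft_torque": the same for the moment, N m; "grip_width": opening from 0.0 (shut) to 1.0 (fully open); "finger_force": force on a finger pad.
Only numpy, scipy, OpenCV 4.12 (cv2) and the standard library are available. Lean on these libraries where they do the work, as an engineer would, in place of code of your own. Each camera call takes 0.05 s, during which the arm holds its last target. There are 200 camera calls.

## Working session

There is one attempt and no reset: what is moved stays moved. The work goes in short steps, each a Python script; the robot and the scene stay as the last script left them, time stands still between calls to the robot, and variables do not carry over. Pictures are saved under pics/ and viewed, at most 10 in all, crops included, and the job is handed in when it is done.

```bash
mkdir -p pics; cat > h.py <<'E'
import numpy as np, cv2
from workcell import *
def cloud(c):
    h,w=c["range_z"].shape
    u,v=np.meshgrid(np.arange(w),np.arange(h))
    K=np.array([[c["fx"],0,c["cx"]],[0,c["fy"],c["cy"]],[0,0,1.]])
    n=cv2.undistortPoints(np.stack([u,v],-1).reshape(-1,1,2).astype(np.float64),K,np.array([c["k1"],0,0,0.])).reshape(h,w,2)
    z=c["range_z"].astype(float)
    P=np.dstack([n*z[...,None],z])
    R=cv2.Rodrigues(np.array(c["rvec"],float))[0]
    P=(P-np.array(c["tvec"],float).ravel())@R
    P[z<=0]=np.nan
    return P
E
python3 - <<'E'
from h import *
ims=[]
for cam in("scene","side"):
    c=capture(cam);P=cloud(c);np.save(cam+"_P",P);cv2.imwrite(f"pics/{cam}1.png",c["color"]);cv2.imwrite(f"{cam}.png",c["color"])
    for q in["board","cap_orange","cap_green","cap_black","cap_white","tray","spare_orange","spare_green","spare_black","tester","record_top","erase_top","reel","flux","mouse","screwdriver","meter"]:
        for d in silhouettes(cam,q)[:2]:
            p=P[d["pixels"]];p=p[~np.isnan(p[:,0])]
            if len(p)<4: print(cam,q,"few",d["bbox"]);continue
            zt=np.percentile(p[:,2],95); t=p[p[:,2]>zt-.006]
            print(cam,q,round(d["confidence"],2),d["bbox"],len(p),"ztop",zt.round(3),"topmid",((t.min(0)+t.max(0))/2).round(3),"med",np.median(p,0).round(3))
print(get_state()["time_s"])
E
```

```text
scene board 0.78 [301.8, 216.0, 64.6, 39.4] 1463 ztop 0.027 topmid [0.549 0.192 0.031] med [0.558 0.197 0.024]
scene cap_orange 0.48 [334.2, 209.5, 3.8, 12.3] 59 ztop 0.056 topmid [0.498 0.161 0.054] med [0.502 0.165 0.046]
scene cap_orange 0.24 [327.4, 236.9, 8.6, 7.1] 69 ztop 0.056 topmid [0.595 0.219 0.054] med [0.6   0.221 0.049]
scene cap_green 0.66 [328.6, 238.2, 7.2, 6.7] 71 ztop 0.056 topmid [0.595 0.219 0.054] med [0.6   0.222 0.048]
scene cap_black 0.62 [345.0, 222.9, 10.7, 7.8] 64 ztop 0.055 topmid [0.508 0.23  0.053] med [0.509 0.233 0.046]
scene cap_white 0.65 [313.8, 221.5, 4.1, 14.3] 71 ztop 0.055 topmid [0.587 0.149 0.053] med [0.592 0.153 0.047]
scene cap_white 0.37 [207.7, 147.5, 25.4, 17.9] 245 ztop 0.037 topmid [ 0.468 -0.431  0.036] med [ 0.477 -0.421  0.026]
scene tray 0.82 [243.2, 195.9, 39.9, 36.5] 515 ztop 0.019 topmid [ 0.604 -0.047  0.024] med [ 0.611 -0.046  0.008]
scene spare_orange 0.54 [258.2, 217.7, 2.6, 7.7] 49 ztop 0.037 topmid [ 0.656 -0.035  0.035] med [ 0.659 -0.03   0.027]
scene spare_orange 0.5 [312.6, 222.7, 8.3, 10.7] 77 ztop 0.055 topmid [0.5
[... 3115 characters left out ...]
13   0.034]
side flux 0.7 [309.1, 187.1, 15.3, 15.8] 218 ztop 0.048 topmid [0.735 0.032 0.047] med [0.732 0.025 0.036]
side flux 0.26 [364.5, 265.2, 38.8, 55.8] 418 ztop 0.028 topmid [ 0.742 -0.354  0.027] med [ 0.74  -0.348  0.022]
side mouse 0.65 [290.1, 367.3, 39.5, 23.7] 1132 ztop 0.036 topmid [ 0.465 -0.437  0.035] med [ 0.463 -0.443  0.028]
side screwdriver 0.69 [379.3, 284.0, 22.6, 38.0] 363 ztop 0.028 topmid [ 0.742 -0.354  0.027] med [ 0.74  -0.36   0.023]
side screwdriver 0.51 [285.2, 227.7, 6.4, 10.9] 77 ztop 0.036 topmid [ 0.605 -0.047  0.034] med [ 0.603 -0.05   0.028]
side meter 0.7 [164.6, 113.5, 48.5, 33.3] 1002 ztop 0.04 topmid [0.493 0.458 0.041] med [0.489 0.446 0.032]
1.8
```

```bash
python3 - <<'E'
import cv2,numpy as np
a=cv2.imread("scene.png")[130:290,170:440];b=cv2.imread("side.png")[100:400,150:410]
cv2.imwrite("pics/a.png",cv2.resize(a,None,fx=2.9,fy=2.9,interpolation=cv2.INTER_CUBIC))
cv2.imwrite("pics/b.png",cv2.resize(b,None,fx=2,fy=2,interpolation=cv2.INTER_CUBIC))
E
```

```text
(no output)
```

View pics/a.png

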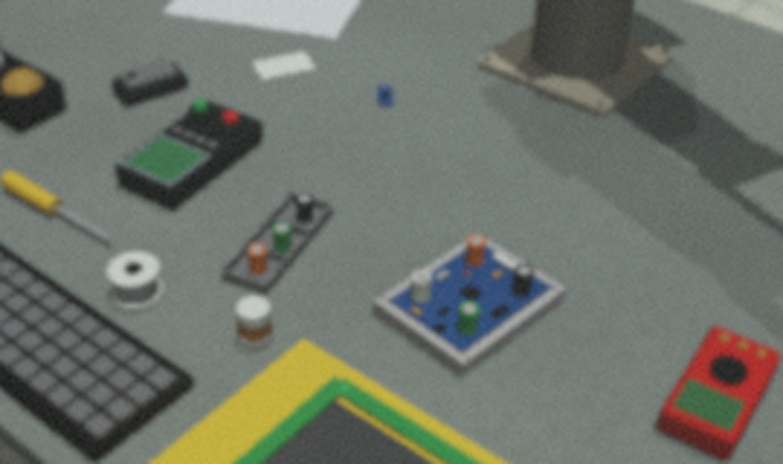

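View pics/b.png

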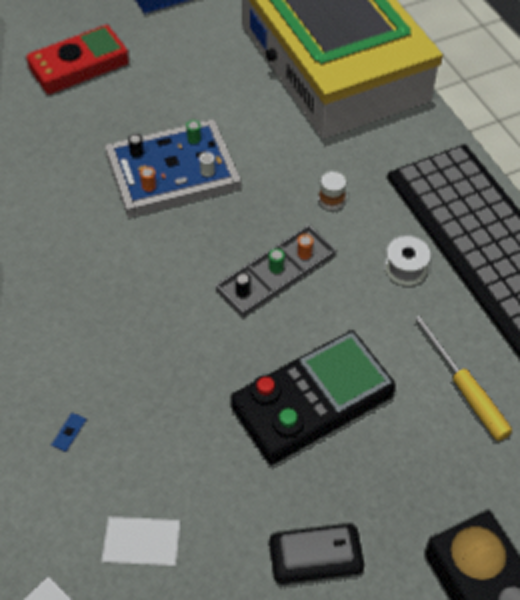

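The orange capacitor sits at about (475,248) in the scene crop and (148,178) in the side crop, which is the board corner nearest the robot. The orange spare is at (258,257) / (305,246), at the tray's far end. The green button is at (200,105) / (288,418), on the -y side of the red one. I'll close the gripper and look from nearer with the wrist camera.

```bash
cat >> h.py <<'E'
def top(cam,P,q,z0,n=2):
    for d in silhouettes(cam,q)[:n]:
        p=P[d["pixels"]];p=p[~np.isnan(p[:,0])]
        if len(p)<4: continue
        zt=np.percentile(p[:,2],90); t=p[abs(p[:,2]-zt)<.005]
        c,r=cv2.minEnclosingCircle(t[:,:2].astype(np.float32))
        print(cam,q,round(d["confidence"],2),[round(x) for x in d["bbox"]],len(t),"z",np.median(t[:,2]).round(4),"mean",t.mean(0)[:2].round(4),"circ",np.round(c,4),round(r,4))
E
python3 - <<'E'
from h import *
s=get_state();print(s["tcp_rot"])
set_gripper(0.0)
move_ptp([0.48,0.16,0.25],s["tcp_rot"])
c=capture("wrist");P=cloud(c);cv2.imwrite("pics/w1.png",c["color"])
for q in["cap_orange","cap_green","cap_black","cap_white"]:top("wrist",P,q,0,1)
s=get_state();print(s["time_s"],s["eef_pos"],s["tcp_rot"],s["joint_pos"],s["grip_width"])
E
```

```text
[ 1.40440022e-01  9.90089188e-01 -2.46608272e-05 -9.54015910e-06]
wrist cap_orange 0.9 [275, 187, 23, 28] 365 z 0.0518 mean [0.4958 0.1585] circ [0.4962 0.1584] 0.0111
wrist cap_green 0.67 [349, 251, 27, 30] 290 z 0.0515 mean [0.5922 0.2176] circ [0.5929 0.2179] 0.0109
wrist cap_black 0.6 [340, 181, 25, 25] 352 z 0.0518 mean [0.5035 0.2276] circ [0.5041 0.228 ] 0.0109
wrist cap_white 0.75 [507, 48, 51, 150] 3639 z 0.0334 mean [0.4839 0.4396] circ [0.4966 0.4477] 0.0757
4.7 [0.4798609  0.16060953 0.24997762] [ 1.39910139e-01  9.90164204e-01  8.12161602e-06 -4.00638905e-05] [ 2.21596177e-01 -1.25871374e-01  1.74488642e+00  4.36156482e-05
  1.52264679e+00 -1.06846093e+00] -0.005272886830238921
```

View pics/w1.png

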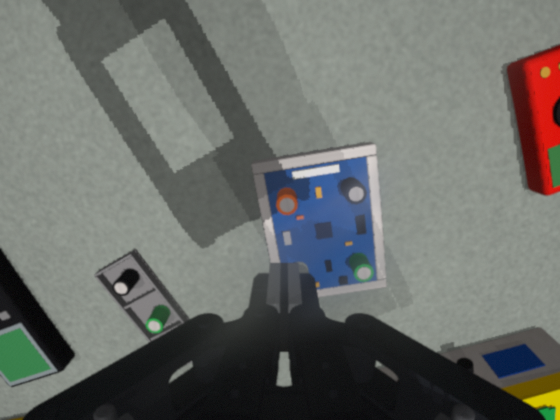

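The orange capacitor shows at (287,203) in the wrist view. It measures z 0.052 and radius 11 mm, as it should. Next I'll point at it, then look at the tray.

```bash
python3 - <<'E'
from h import *
R=[0.14,0.99015,0,0]
move_straight([0.496,0.1585,0.25],v=.2)
move_straight([0.496,0.1585,0.087],v=.12)
hold(3.0)
s=get_state();print(s["time_s"],s["eef_pos"],s["force"])
move_straight([0.496,0.1585,0.25],v=.2)
move_ptp([0.64,-0.04,0.25],R)
c=capture("wrist");P=cloud(c);cv2.imwrite("pics/w2.png",c["color"])
for q in["spare_orange","spare_green","spare_black"]:top("wrist",P,q,0,2)
s=get_state();print(s["time_s"],s["eef_pos"])
E
```

```text
9.4583 [0.49597472 0.15851022 0.08697033] [ 0.39573731 -0.2348045   0.15065728]
wrist spare_orange 0.81 [281, 181, 16, 30] 329 z 0.0329 mean [ 0.6529 -0.0378] circ [ 0.6535 -0.038 ] 0.0111
wrist spare_green 0.9 [259, 142, 22, 25] 352 z 0.0328 mean [ 0.6056 -0.0432] circ [ 0.6058 -0.0431] 0.011
wrist spare_black 0.66 [224, 88, 31, 22] 375 z 0.0328 mean [ 0.5462 -0.0596] circ [ 0.5464 -0.0594] 0.0109
wrist spare_black 0.66 [34, 93, 22, 23] 420 z 0.0573 mean [ 0.4973 -0.2316] circ [ 0.4974 -0.2329] 0.0114
11.5917 [ 0.63975164 -0.03832724  0.25046714]
```

View pics/w2.png

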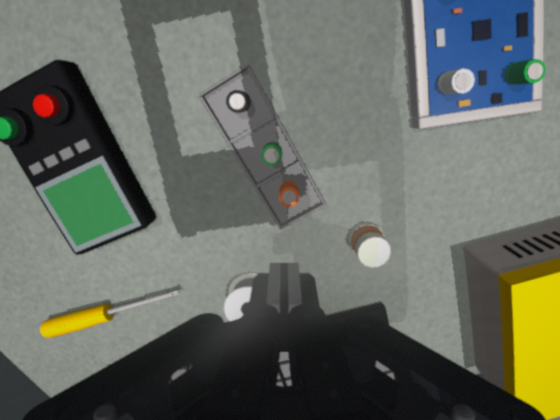

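The orange spare is at (289,195), top z 0.033. The red button is at (45,104) and the green one at (6,128), so green is further to -y. Next I'll point at the spare, then look over the buttons.

```bash
python3 - <<'E'
from h import *
R=[0.14,0.99015,0,0]
move_straight([0.6535,-0.038,0.25],v=.2)
move_straight([0.6535,-0.038,0.068],v=.12)
hold(3.0)
s=get_state();print(s["time_s"],s["eef_pos"],s["force"])
move_straight([0.6535,-0.038,0.25],v=.2)
move_ptp([0.50,-0.28,0.22],R)
c=capture("wrist");P=cloud(c);cv2.imwrite("pics/w3.png",c["color"])
for q in["record_top","erase_top"]:top("wrist",P,q,0,2)
hsv=cv2.cvtColor(c["color"],cv2.COLOR_BGR2HSV)
for n,lo,hi in(("green",50,75),("red",0,8)):
    m=(hsv[...,0]>=lo)&(hsv[...,0]<=hi)&(hsv[...,1]>110)&(P[...,2]>.05)&(P[...,2]<.07)&(P[...,1]<-.15)
    p=P[m]; 
    if len(p)>5:
        t=p[p[:,2]>np.percentile(p[:,2],90)-.004];C,r=cv2.minEnclosingCircle(t[:,:2].astype(np.float32));print(n,len(t),np.median(t,0),C,r)
s=get_state();print(s["time_s"],s["eef_pos"],s["force"])
E
```

```text
16.5083 [ 0.65350059 -0.0380166   0.06800926] [ 0.31273129  0.23941205 -0.58445978]
wrist record_top 0.97 [263, 189, 25, 25] 431 z 0.0574 mean [ 0.5013 -0.2851] circ [ 0.5019 -0.2854] 0.0109
wrist erase_top 0.9 [317, 172, 26, 20] 438 z 0.0574 mean [ 0.4957 -0.234 ] circ [ 0.4961 -0.234 ] 0.0106
green 429 [ 0.50146899 -0.28528566  0.05738446] (0.502070426940918, -0.2856428921222687) 0.010948318056762218
red 459 [ 0.49635722 -0.23405131  0.05739381] (0.5508832335472107, -0.42204907536506653) 0.2063864767551422
18.825 [ 0.50099676 -0.27894478  0.22014613] [-0.20909829 -0.94698305  0.73261083]
```

View pics/w3.png

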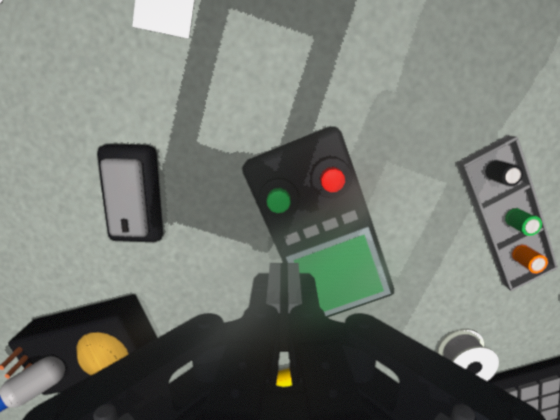

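The green button is at (278,201) and the red at (333,180). They measure 51.7 mm apart with tops at z 0.0574, consistent with the sizes given. Now I'll press with force feedback.

```bash
python3 - <<'E'
from h import *
x,y=.502,-.2855
move_straight([x,y,.22],v=.1); move_straight([x,y,.086],v=.12); hold(.3)
f0=get_state()["force"][2]
for z in np.arange(.079,.0665,-.001):
    move_straight([x,y,z],v=.03); hold(.1)
    s=get_state();f=s["force"][2]-f0;print(round(z,4),s["eef_pos"][2].round(4),f.round(2))
    if f>9: break
hold(.3)
move_straight([x,y,.09],v=.06); move_straight([x,y,.24],v=.15); hold(.5)
c=capture("wrist");P=cloud(c)
for q in["record_top","erase_top"]:top("wrist",P,q,0,1)
s=get_state();print(s["time_s"],s["eef_pos"],s["force"])
E
```

```text
0.079 0.0789 -1.0
0.078 0.078 -0.08
0.077 0.077 0.18
0.076 0.0762 1.38
0.075 0.0751 2.96
0.074 0.0741 2.35
0.073 0.0731 2.4
0.072 0.0721 3.21
0.071 0.0711 4.03
0.07 0.0707 9.16
wrist record_top 0.89 [272, 180, 24, 24] 378 z 0.0574 mean [ 0.5013 -0.2854] circ [ 0.5019 -0.2857] 0.0107
wrist erase_top 0.91 [325, 161, 22, 24] 405 z 0.0573 mean [ 0.4961 -0.2339] circ [ 0.4969 -0.2337] 0.0109
26.8583 [ 0.50200244 -0.28552576  0.24003277] [-0.22493754 -0.6320915   1.42707062]
```

The button hit its stop after about 5.7 mm of travel and sprang back to z 0.0574. Handing in.

```bash
python3 -c "
from workcell import *
print(sign_off())"
```

```text
the job is handed in; nothing more can be done
None
```

I pointed at both orange capacitors for 3 s each, pressed the green button to its stop and let it spring back, drew clear, and handed the job in at about 27 s; no verdict was returned.

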